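# Slide the top tile off the stack onto the stand and set the tiffin on it

### The job

Slide the blue top tile sideways off the stack onto the wooden stand beside it, without lifting it or shifting the two tiles below, and press it home against the orange sprung buffer with a steady push of about 10 newtons for half a second (never more than 20). Then stand the steel tiffin upright on the middle of the blue tile, let go and leave the tumbler, the jars and the bowl where they are.

Things in the scene. Friction and masses are not known exactly. Their poses are not given: they have to be found in the camera images.
- tile1_mid (a point): Centre (half-way up) of the top tile of the stack: glazed, dark blue, 120 x 120 x 14 mm, 0.3 to 0.5 kg, sharp-edged and loose. Its z axis is up; its x and y axes lie along its edges. At the start it lies flat on the white tile; friction against whatever it slides on is about 0.5 to 0.7 of its weight.
- tile2_mid (a point): Centre (half-way up) of the second tile, white, 120 x 120 x 14 mm, loose, directly under the blue one and out of line with it by a few mm. Must not be shifted.
- tile3_mid (a point): Centre (half-way up) of the third tile, terracotta, 120 x 120 x 14 mm, loose, under the white one, on a fixed dark wooden plinth 136 x 136 x 16 mm. Must not be shifted.
- stand: Fixed wooden stand that takes the blue tile. Origin on the table under the middle of the tile's place. Its y axis points to the stack (centred about 150 mm along +y), so the tile is pushed along -y. Its flat floor, 165 mm wide in x, is 42 mm above the table (2 mm below the blue tile's underside as stacked) and runs from y = -150 to +70 mm, 10 to 25 mm short of the white tile.
- stand_mouth (a point): Point on the stand's centre line at floor height, y = +70 mm, axes as the stand's: the mouth between two aluminium guide strips that stand 8 mm above the floor. Their inner faces are at x = +-64 mm from stand y = -80 to +45 mm and flare out to about +-74 mm here.
- end_block: Fixed dark block 140 x 30 x 34 mm across the stand's far end; origin under its centre, on the floor at stand y = -130 mm. It carries an orange sprung buffer bar (100 mm wide, 9 mm above the floor). How far that stands out was set by hand and is not measured: its face is anywhere from stand y = -80 to -50 mm (tile centre at -20 to +10 mm when they meet). It yields 0.2 mm per N, up to 8 mm.
- tiffin_mid (a point): Centre (half-way up the body) of the closed round steel tiffin: diameter 94 mm, body with lid 78 mm high, so this point is 39 mm above its underside; 0.35 to 0.6 kg. Z axis up.
- tiffin_handle (a point): Centre of the tiffin's black handle bar, on the tiffin's axis 116 mm above its underside. The bar is 72 mm long along its x axis, 12 mm thick in y and z, held by posts at x = +-31 mm; its underside is 32 mm above the lid. Pinch it across y, from above.
- tumbler: Green glass tumbler, 72 mm wide, 110 mm high, origin under its base. Leave alone.
- jar_a: Amber jar with red cap, 60 mm wide, 90 mm high, origin under its base. Leave alone.
- jar_b: Clear jar with yellow cap, 60 mm wide, 100 mm high, origin under its base. Leave alone.
- katori: Small steel bowl, 100 mm wide, 40 mm high, origin under its base. Leave alone.

How it is judged:
On the way:
1. the blue tile, with nothing on it, lies flat between the stand's guides and presses on the buffer with more than 4 N for 0.3 s (y of tile1_mid in the frame of stand between -0.03 and 0.016 m and x of tile1_mid in the frame of stand between -0.008 and 0.008 m and z of tile1_mid in the frame of stand between 0.045 and 0.053 m and angle between tile1_mid's own z axis and vertical below 0.05 rad and contact force between tile1 and end_block above 4 N and horizontal distance between tiffin_mid and tile1_mid above 0.1 m), for 0.3 s.
At the end, for the whole second after the job is handed in: The blue tile lies flat on the stand's floor between the guides (centre within 8 mm of the stand's centre line and between 16 mm to the stack's side and 30 mm to the buffer's side of the stand's origin), and the tiffin stands upright on it, its axis within 22 mm of the tile's centre, released (y of tile1_mid in the frame of stand between -0.03 and 0.016 m and x of tile1_mid in the frame of stand between -0.008 and 0.008 m and z of tile1_mid in the frame of stand between 0.045 and 0.053 m and angle between tile1_mid's own z axis and vertical below 0.05 rad and horizontal distance between tiffin_mid and tile1_mid below 0.022 m and z of tiffin_mid in the frame of tile1_mid between 0.042 and 0.05 m and angle between tiffin_mid's own z axis and vertical below 0.06 rad); the robot touches nothing.
It fails at once if the white or the terracotta tile is shifted by more than 8 mm (distance of any of tile2_mid, tile3_mid from where it was at the start of the episode above 0.008 m).
It fails at once if the blue tile is lifted by more than 10 mm or tipped by more than 0.15 rad (z of tile1_mid in the frame of stand above 0.061 m or angle between tile1_mid's own z axis and vertical above 0.15 rad).
It fails at once if the blue tile presses on the buffer or its block with more than 20 N (contact force between tile1 and end_block above 20 N).
It fails at once if the tumbler, a jar or the bowl is moved by more than 30 mm (distance of any of tumbler, jar_a, jar_b, katori from where it was at the start of the episode above 0.03 m).
It also fails if it takes over 67 s, if anything falls off the work surface, if the arm or the gripper's body presses on something with over 40 N, if the wrist force passes 120 N, or if a joint passes its speed limit or range.

### The arm

A 6-joint arm with a two-finger parallel gripper is mounted at the origin on the work surface. World frame = base frame: x ahead of the robot, y to its left, z up, the work surface at z = 0. Lengths are in m, angles in rad, forces in N, time in s.
With the tool pointing down it reaches from about 0.3 to 0.85 m from the base axis. Payload 5.4 kg.
Tool frame: the origin (TCP) lies on the centre line of the jaws, within the pads' length; the fingertips stand 19 mm ahead of it and the grasp point (between the pads) is the TCP; y points along the fingers, z is the direction in which the jaws open and shut, and the axes are right-handed (so a half turn about y gives the same grasp; the last joint's range is limited). The gripper opens to 85 mm and grips with 20 to 120 N. Pads are 22 mm wide; open, the fingers measure 114 mm over their backs; the gripper's body (76 mm by 85 mm) begins 54 mm behind the grasp point. The pads swing forward as they close: fully open they stand 13 mm farther back than shut.
Start: joints at [-1.32, 0.158, 1.597, -0, 1.386, -0.21], TCP at [0.256, -0.515, 0.25] pointing down, gripper open.
Joint ranges: [-2.91, 2.91], [-0.94, 2.29], [0.18, 2.7], [-1.29, 4.43], [0.17, 2.64], [-3, 3]. Speed limits (rad/s): [2.57, 2.57, 3.14, 3.14, 3.14, 3.14].

### API

Orientations are given as a rotation vector (axis times angle).
In Python, from workcell import bot gives the robot as it stands. The module is installed in compiled form; this text tells all that it offers.
- The arm moves only by the shell command python3 -m crank 'ROWS'. ROWS is a JSON object of lists of equal length, an entry for each row: "turn": the turn, a rotation vector about the world's x, y, z in degrees, a list of three; "xyz": the shift along the world's x, y, z in m, a list of three; "claw": the finger opening in m, from 0 to 0.0854. A call has exactly 5 rows; each row shifts and turns the pose as measured when the row begins; what a row does not reach is not made up. A row lasts 1/8 s, in which the tool goes at most 62.5 mm and 10.7 degrees, less where a joint would pass 70% of its speed; a pose out of reach is approached as far as the arm can. A call is refused whole if a number of a shift passes 0.0625 or a number of a turn 10.7, either way. A call with a gripper value outside its range is refused whole. The fingers move at their own pace and stop on an object; the grip force is fixed at half the most. Time passes only in rows, so rows that do not move let the fingers close, or fill a call up. It gives the time, the measured TCP pose, the force and the opening at its end, in the units of the state.
- bot.get_obs(): the state, without advancing time (a new reading comes with each control period).
- bot.grab_frame(name): name is "scene" or "top"; returns a dict with "frame" (420x560x3 uint8, red, green, blue), "mtx" (3x3 intrinsics, pixels), "k1" (the pictures are not rectified: a ray, as slopes to the right and down, at radius r is drawn at 1 + k1 r^2 times it, then the intrinsics apply), "camera_from_world" (4x4, takes a point from world to camera coordinates). Camera axes: x right, y down, z forward; pixel columns grow to the right and rows downward; lengths in m; the calibration is good to about 2 mm. A picture is of the moment at which its call begins. There is no depth.
- bot.hand_in(): hands the job in, once; it reports no verdict.
The state is a dict: "clock": time; "joint_pos": joint angles; "joint_velocities": joint speeds; "effort": joint torques, N m; "tool_pos": TCP position; "orientation": TCP orientation; "force": force on the tool from outside, world axes, zero at the start; "moment": the same for the moment, N m; "width": finger opening in m.
Only numpy, scipy, OpenCV 4.12 (cv2) and the standard library are available. Lean on these libraries where they do the work, as an engineer would, in place of code of your own. Each camera call takes 0.05 s, during which the arm holds its last target.

## Working session

There is one attempt and no reset: what is moved stays moved. The work goes in short steps, Python scripts to look and compute and a shell command to move; the robot and the scene stay as the last step left them, time stands still between calls to the robot, and variables do not carry over. Pictures are saved under pics/ and viewed, and the job is handed in when it is done.

```bash
mkdir -p pics; python3 - <<'E'
from workcell import bot
import cv2
o=bot.get_obs(); print(o)
for n in ("scene","top"):
    d=bot.grab_frame(n); cv2.imwrite(f"pics/{n}0.png",d["frame"][:,:,::-1]); print(n,d["mtx"],d["k1"],d["camera_from_world"])
    import numpy as np; np.savez(f"{n}0.npz",**d)
E
```

```text
{'clock': 0.0, 'joint_pos': array([-1.32012019e+00,  1.59060358e-01,  1.59826381e+00, -1.43018780e-05,
        1.38620616e+00, -2.10094947e-01]), 'joint_velocities': array([ 1.21225747e-03, -9.13728397e-05, -4.91753636e-04,  8.70277964e-04,
        5.73058669e-04,  6.59639511e-04]), 'effort': array([-1.17918284e-03, -3.96001053e+01, -3.31431520e+01, -2.64647979e-04,
        8.49223696e-03, -2.24313760e-05]), 'tool_pos': array([ 0.25550013, -0.5144682 ,  0.2492947 ]), 'orientation': array([-0.46100781,  1.96721212, -1.96330212]), 'force': array([ 0.22600849, -0.07813089, -0.22941526]), 'moment': array([-0.01019758, -0.03435009, -0.00100467]), 'width': 0.08532160591218615}
scene [[380.75244259   0.         278.54731951]
 [  0.         380.75244259 207.86412618]
 [  0.           0.           1.        ]] -0.09062907405437139 [[ 0.82931356  0.55874805 -0.00629638 -0.50583369]
 [ 0.27538168 -0.41848393 -0.86546873 -0.07117843]
 [-0.4862139   0.71601105 -0.50092338  1.22351693]
 [ 0.          0.          0.          1.        ]]
top [[514.17069597   0.         274.89161258]
 [  0.         514.17069597 209.56423942]
 [  0.           0.           1.        ]] -0.10825650103878283 [[ 0.00961146 -0.99994989  0.00280074 -0.01047736]
 [-0.99614506 -0.00981904 -0.08717     0.63678149]
 [ 0.08719313 -0.00195211 -0.99618951  1.45492806]
 [ 0.          0.          0.          1.        ]]
```

View pics/scene0.png

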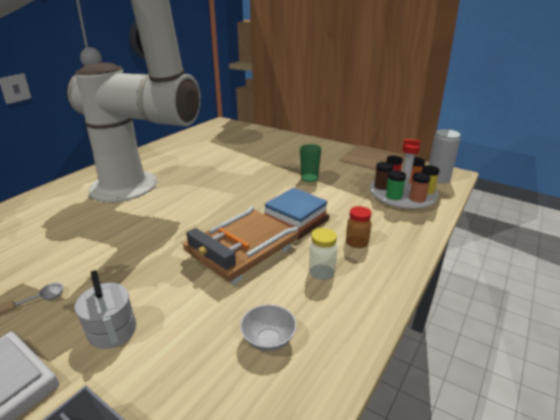

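View pics/top0.png

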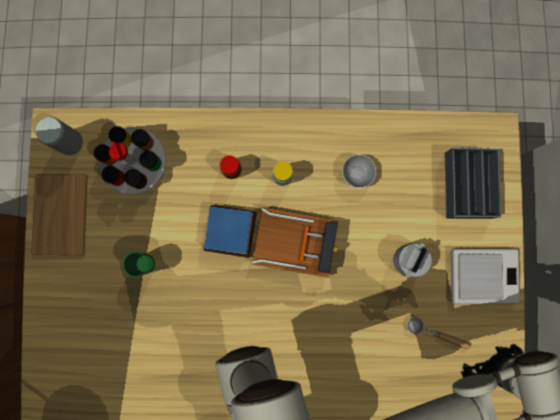

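The two pictures show the scene. In the top view the blue tile is at about (230,230), the stand at (295,240) with the orange buffer near (307,243), and the tiffin at (415,260). The tumbler is at (140,264), the jars at (230,167) and (283,172), and the bowl at (360,170).

```bash
cat > h.py <<'E'
import numpy as np, cv2
def rays(d,uv):
    uv=np.atleast_2d(np.array(uv,float)); K=d["mtx"]; k1=float(d["k1"])
    q=(uv-K[:2,2])/[K[0,0],K[1,1]]
    s=cv2.undistortPoints(uv.reshape(-1,1,2),K,np.array([k1,0,0,0,0.]),None,None).reshape(-1,2)
    T=d["camera_from_world"];R=T[:3,:3];c=-R.T@T[:3,3]
    return c,np.c_[s,np.ones(len(s))]@R
def on(d,uv,z):
    c,r=rays(d,uv); return c+r*((z-c[2])/r[:,2])[:,None]
def proj(d,P):
    T=d["camera_from_world"];rv=cv2.Rodrigues(T[:3,:3])[0]
    return cv2.projectPoints(np.atleast_2d(np.array(P,float)).reshape(-1,1,3),rv,T[:3,3],d["mtx"],np.array([float(d["k1"]),0,0,0,0.]))[0].reshape(-1,2)
def big(m):
    cs,_=cv2.findContours(m.astype(np.uint8),cv2.RETR_EXTERNAL,cv2.CHAIN_APPROX_NONE)
    return max(cs,key=cv2.contourArea)
E
python3 - <<'E'
from h import *
d=dict(np.load("top0.npz")); f=d["frame"]
cv2.imwrite("pics/ct.png",cv2.resize(f[195:290,190:450,::-1],None,fx=3,fy=3,interpolation=cv2.INTER_CUBIC))
s=dict(np.load("scene0.npz"))["frame"]
cv2.imwrite("pics/cs.png",cv2.resize(s[170:350,70:340,::-1],None,fx=2.9,fy=2.9,interpolation=cv2.INTER_CUBIC))
hsv=cv2.cvtColor(f,cv2.COLOR_RGB2HSV)
m=(hsv[...,0]>95)&(hsv[...,0]<125)&(hsv[...,1]>120)&(hsv[...,2]>50)
m[:180]=0;m[280:]=0;m[:,:180]=0;m[:,280:]=0
c=big(m); r=cv2.minAreaRect(c); print(r, cv2.contourArea(c))
W=on(d,cv2.boxPoints(r),0.058); print(W, W.mean(0)); print(np.linalg.norm(np.diff(W,axis=0),axis=1))
# orange
m=(hsv[...,0]<16)&(hsv[...,1]>190)&(hsv[...,2]>170);m[:,:290]=0;m[:,325:]=0;m[:200]=0;m[280:]=0
c=big(m); r=cv2.minAreaRect(c);print(r); print(on(d,cv2.boxPoints(r),0.051))
E
```

```text
((227.69232177734375, 229.46157836914062), (41.17953109741211, 42.171810150146484), 7.125016689300537) 1636.5
[[0.52421942 0.19232403 0.058     ]
 [0.64256834 0.17989425 0.058     ]
 [0.6292072  0.06395453 0.058     ]
 [0.51119462 0.07707831 0.058     ]] [0.57679739 0.12831278 0.058     ]
[0.11899986 0.11670706 0.11874007]
((303.9155578613281, 243.48532104492188), (1.4564000368118286, 33.540035247802734), 9.865806579589844)
[[ 0.49317595 -0.07728033  0.051     ]
 [ 0.58658693 -0.09300737  0.051     ]
 [ 0.58591726 -0.09707839  0.051     ]
 [ 0.49250889 -0.08133158  0.051     ]]
```

View pics/ct.png

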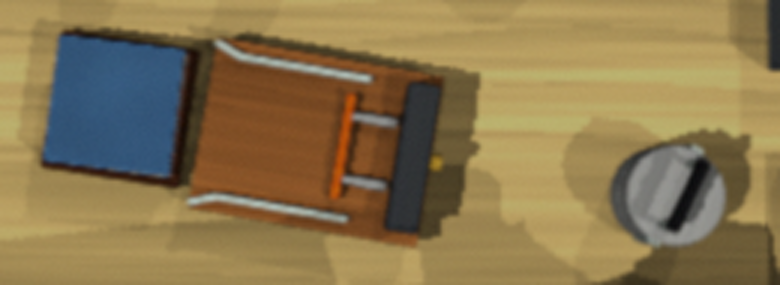

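View pics/cs.png

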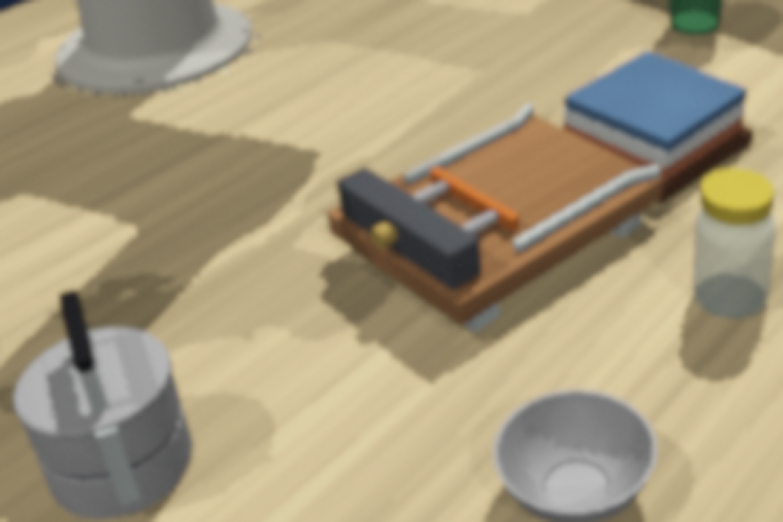

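The crops show the following. The stack's blue tile is on the left. The aluminium guides run at crop rows ~65 and ~210, with the orange bar at crop column ~343 and the dark block at ~415. The tiffin's handle runs diagonally from (705,160) to (675,228). Next I fit the guide lines and the block.

```bash
python3 - <<'E'
from h import *
d=dict(np.load("top0.npz")); f=d["frame"]
hsv=cv2.cvtColor(f,cv2.COLOR_RGB2HSV)
R=np.zeros(f.shape[:2],bool);R[200:285,245:345]=1
g=R&(hsv[...,1]<75)&(hsv[...,2]>120)
n,l,st,ce=cv2.connectedComponentsWithStats(g.astype(np.uint8))
lines=[]
for i in range(1,n):
    if st[i,4]>8:
        ys,xs=np.where(l==i); P=on(d,np.c_[xs,ys],0.05)[:,:2]
        v=cv2.fitLine(P.astype(np.float32),cv2.DIST_HUBER,0,.01,.01).ravel()
        print(st[i],v, np.degrees(np.arctan2(v[0],v[1])), P[P[:,1].argmin()],P[P[:,1].argmax()])
k=R&(hsv[...,2]<75)&(hsv[...,1]<90); k[:,:312]=0
c=big(k); r=cv2.minAreaRect(c); print("block",r); print(on(d,cv2.boxPoints(r),0.076)); 
b=on(d,[r[0]],0.076);print(b)
# floor wood mask
w=R&(hsv[...,0]<14)&(hsv[...,1]>140)&(hsv[...,2]>60)
cv2.imwrite("pics/m.png",cv2.resize(np.hstack([g[195:290,240:350],k[195:290,240:350],w[195:290,240:350]]).astype(np.uint8)*255,None,fx=2.4,fy=2.4))
# full-res pixel grids along centre line
for p in [(0,.24)]: pass
E
```

```text
[262 208  52  15 148] [ 0.18511677  0.98271656  0.6190602  -0.02483798] 10.667939 [ 0.6034078  -0.11267138] [0.63901223 0.03243408]
[308 233  12   4  26] [ 0.1778015   0.98406637  0.56501406 -0.11488698] 10.241729 [ 0.56100806 -0.12984409] [ 0.56922498 -0.09862091]
[304 254  13   4  28] [ 0.1353252   0.9908012   0.50627714 -0.10260677] 7.777426 [ 0.50446122 -0.12155427] [ 0.50981339 -0.08761006]
[252 259  54  10 128] [ 0.13064975  0.9914286   0.48293084 -0.01293108] 7.5071406 [ 0.4704598  -0.09066295] [0.48872566 0.05889695]
block ((326.0682067871094, 246.96380615234375), (13.461664199829102, 49.493228912353516), 8.880660057067871)
[[ 0.4648018  -0.1184686   0.076     ]
 [ 0.6006373  -0.1392715   0.076     ]
 [ 0.59517485 -0.1764612   0.076     ]
 [ 0.45933148 -0.1553867   0.076     ]]
[[ 0.52977197 -0.14731761  0.076     ]]
```

View pics/m.png

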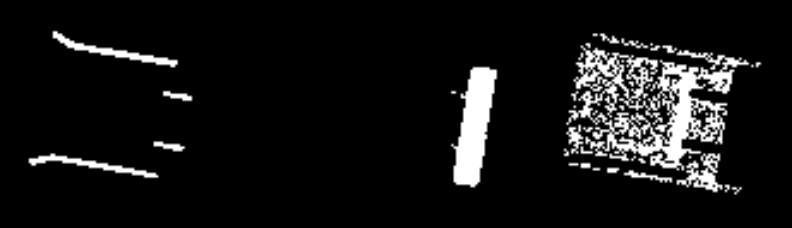

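```bash
python3 - <<'E'
from h import *
d=dict(np.load("top0.npz")); f=d["frame"].astype(float)
hsv=cv2.cvtColor(d["frame"],cv2.COLOR_RGB2HSV).astype(float)
sc=255-hsv[...,1]
L=[]
for rows,xs in (((205,232),range(277,312)),((252,276),range(262,302))):
    P=[]
    for x in xs:
        col=sc[rows[0]:rows[1],x]; k=col.argmax()
        if x==xs[0] or x==xs[-1]: print(x,rows[0]+k)
        a=max(k-3,0);w=np.clip(col[a:k+4]-130,0,None); P.append((x,rows[0]+a+(w*np.arange(len(w))).sum()/w.sum()))
    P=on(d,P,0.05)[:,:2]; v=cv2.fitLine(P.astype(np.float32),cv2.DIST_HUBER,0,.01,.01).ravel()
    if v[1]<0:v[:2]*=-1
    res=(P-v[2:])@np.array([v[1],-v[0]]); print(v,np.degrees(np.arctan2(v[0],v[1])),"res",np.abs(res).max(),P[0],P[-1]); L.append(v)
th=np.mean([np.arctan2(v[0],v[1]) for v in L]); 
Y=np.array([np.sin(th),np.cos(th)]);X=np.array([Y[1],-Y[0]])
a=[X@v[2:] for v in L];print("th",np.degrees(th),"offsets",a,"centre",np.mean(a),"sep",a[0]-a[1])
# along
for n,p in dict(blue=(0.5768,.1283),blk=(.53,-.1473),buf=(0.5393,-.0852)).items(): print(n,X@p,Y@p)
# profile along stand axis at z floor & others
cx=np.mean(a)
for y in np.arange(-0.16,0.20,0.003):
    P=cx*X+Y*y
    u=proj(d,[P[0],P[1],.05])[0]
    print("%.3f"%y,np.round(u,1),cv2.getRectSubPix(d["frame"],(1,1),tuple(map(float,u))).ravel())
E
```

```text
277 215
311 221
[ 0.1627789   0.98666257  0.61242014 -0.05867155] 9.36823 res 0.00022722064193001588 [ 0.62050881 -0.01035764] [ 0.60459743 -0.10698475]
262 260
301 267
[ 0.16264857  0.9866841   0.48114306 -0.03391662] 9.360662 res 0.00033884460823832113 [0.49148029 0.03073163] [ 0.47334473 -0.0793641 ]
th 9.364447 offsets [np.float32(0.6138053), np.float32(0.4802497)] centre 0.54702747 sep 0.13355559
blue 0.5482369825646282 0.2204434755027294
blk 0.5469045821651816 -0.05909868829250333
buf 0.545976119863987 0.003686961244046686
-0.160 [360.2 253. ] [186 160  98]
-0.157 [359.1 252.9] [185 159  98]
-0.154 [358.1 252.7] [187 161  99]
-0.151 [357.1 252.5] [187 161  99]
-0.148 [356.  252.3] [186 160  98]
-0.145 [355.  252.1] [186 160  99]
-0.142 [353.9 252. ] [184 158  98]
-0.139 [352.9 251.8] [177 152  92]
-0.136 [351.9 251.6] [172 148  89]
-0.133 [350.8 251.4] [172 148  90]
-0.130 [349.8 251.2] [171 146  88]
-0.127 [348.7 251.1] [165 142  85]
-0.124 [347.7 250.9] [165 142  85]
-0.121 [346.6 250.7] [166 143  87]
-0.118 [345.6 250.5] [154 132  79]
-0.115 [344.6 250.3] [117 100  59]
-0.11
[... 2769 characters left out ...]
[117  73  36]
0.137 [256.8 235.1] [92 65 34]
0.140 [255.8 234.9] [71 59 35]
0.143 [254.7 234.7] [69 58 34]
0.146 [253.7 234.5] [68 57 33]
0.149 [252.7 234.3] [50 40 22]
0.152 [251.6 234.1] [32 20  9]
0.155 [250.6 234. ] [37 20 13]
0.158 [249.5 233.8] [53 41 40]
0.161 [248.5 233.6] [59 66 79]
0.164 [247.4 233.4] [ 54  80 109]
0.167 [246.4 233.2] [ 50  84 120]
0.170 [245.4 233. ] [ 51  85 121]
0.173 [244.3 232.9] [ 50  86 121]
0.176 [243.3 232.7] [ 50  85 121]
0.179 [242.2 232.5] [ 51  85 120]
0.182 [241.2 232.3] [ 51  85 121]
0.185 [240.1 232.1] [ 51  84 120]
0.188 [239.1 231.9] [ 53  86 121]
0.191 [238.1 231.8] [ 50  85 119]
0.194 [237.  231.6] [ 52  86 121]
0.197 [236.  231.4] [ 52  86 121]
```

```bash
cat >> h.py <<'E'
from scipy.spatial.transform import Rotation as Ro
th=np.radians(9.36); Y=np.array([np.sin(th),np.cos(th)]);X=np.array([Y[1],-Y[0]])
O=0.547*X+0.067*Y
def st(p): p=np.asarray(p)[...,:2]-O; return np.stack([p@X,p@Y],-1)
def wd(x,y): return O+x*X+y*Y
E
python3 - <<'E'
from h import *
print("O",O,"target behind",wd(0,.25))
R=Ro.from_rotvec([-0.46100781,1.96721212,-1.96330212]).as_matrix(); print(R.round(3))
d=dict(np.load("top0.npz"));s=dict(np.load("scene0.npz"))
f=d["frame"];hsv=cv2.cvtColor(f,cv2.COLOR_RGB2HSV)
k=np.zeros(f.shape[:2],bool);k[240:280,395:435]=1
k&=(f.max(2)<50); c=big(k);r=cv2.minAreaRect(c);print("handle top",r)
B=on(d,cv2.boxPoints(r),.122);print(B,B.mean(0)); print(np.linalg.norm(np.diff(B,axis=0),axis=1),[np.degrees(np.arctan2(*(B[i+1]-B[i])[1::-1])) for i in (0,1)])
f2=s["frame"];k2=np.zeros(f2.shape[:2],bool);k2[265:305,80:115]=1;k2&=(f2.max(2)<50);c2=big(k2);r2=cv2.minAreaRect(c2);print("handle scene",r2)
ca,ra=rays(d,[r[0]]);cb,rb=rays(s,[r2[0]]);ra=ra[0];rb=rb[0]
A=np.c_[ra,-rb];t=np.linalg.lstsq(A,cb-ca,rcond=None)[0];print(ca+ra*t[0],cb+rb*t[1])
# lid circle
cv2.imwrite("pics/tif.png",cv2.resize(f[230:290,385:445,::-1],None,fx=9,fy=9,interpolation=cv2.INTER_CUBIC))
for n,p,z in (("tumbler",(145,264),.11),("jara",(230,167),.09),("jarb",(283,172),.1),("kat",(359,171),.04)): print(n,on(d,[p],z)[0])
E
```

```text
O [ 0.5506139  -0.02285457] target behind [0.59127319 0.22381691]
[[-0.896 -0.     0.445]
 [-0.445  0.002 -0.896]
 [-0.    -1.    -0.002]]
handle top ((419.0644836425781, 259.5305480957031), (4.661384582519531, 25.066835403442383), 25.34617805480957)
[[ 0.46887352 -0.37465397  0.122     ]
 [ 0.53012064 -0.40473826  0.122     ]
 [ 0.52477335 -0.41632866  0.122     ]
 [ 0.46353162 -0.38618595  0.122     ]] [ 0.49682478 -0.39547671  0.122     ]
[0.0682369  0.01276443 0.06825784] [np.float64(-26.160053108101334), np.float64(-114.76645892642225)]
handle scene ((96.00000762939453, 284.5000305175781), (25.691213607788086, 5.295135498046875), 78.69007110595703)
[ 0.49671474 -0.39739164  0.11506769] [ 0.49756685 -0.39609613  0.11469191]
tumbler [0.47762858 0.3475707  0.11      ]
jara [0.74922078 0.1220615  0.09      ]
jarb [ 0.73491227 -0.02553286  0.1       ]
kat [ 0.75007435 -0.24628358  0.04      ]
```

View pics/tif.png

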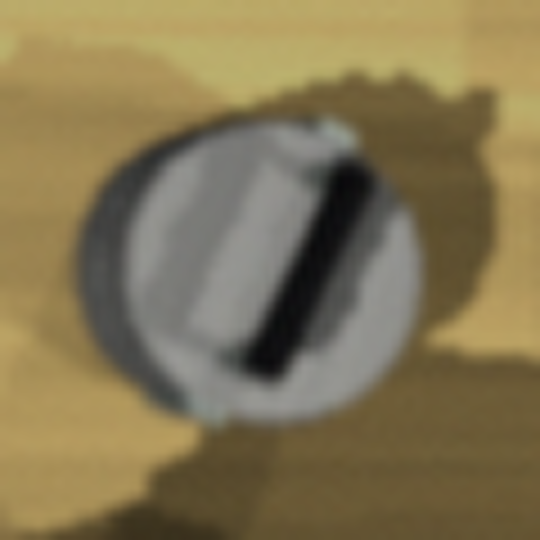

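```bash
python3 -m crank '{"xyz":[[0.023,0.05,0],[0.023,0.05,0],[0.023,0.05,0],[0.023,0.05,0],[0.023,0.05,0]],"turn":[[0,0,5.4],[0,0,5.4],[0,0,5.4],[0,0,5.4],[0,0,5.4]],"claw":[0.06,0.06,0.06,0.06,0.06]}'
python3 -m crank '{"xyz":[[0.023,0.05,0],[0.023,0.05,0],[0.023,0.05,0],[0.023,0.05,0],[0.023,0.05,0]],"turn":[[0,0,5.4],[0,0,5.4],[0,0,5.4],[0,0,5.4],[0,0,5.4]],"claw":[0.06,0.06,0.06,0.06,0.06]}'
cat > where.py <<'E'
from h import *
from workcell import bot
o=bot.get_obs(); p=o["tool_pos"]; R=Ro.from_rotvec(o["orientation"]).as_matrix()
print("t %.2f"%o["clock"],"p",p.round(4),"stand",st(p).round(4),"jaw ang %.2f"%np.degrees(np.arctan2(R[1,2],R[0,2])),"down",R[:,1].round(3),"F",o["force"].round(2),"Fstand",(o["force"][:2]@X).round(2),(o["force"][:2]@Y).round(2),"w %.4f"%o["width"])
E
python3 where.py
```

```text
clock: 0.72
tool_pos: [0.3705, -0.2589, 0.2467]
orientation: [-0.842, 1.662, -1.652]
force: [1.2, -0.5, 0.4]
width: 0.0599
clock: 1.35
tool_pos: [0.4869, 0.0005, 0.2454]
orientation: [-1.139, 1.32, -1.311]
force: [1.0, -1.0, -0.3]
width: 0.0603
t 1.35 p [0.4869 0.0005 0.2454] stand [-0.0667  0.0127] jaw ang -8.28 down [-0.005  0.003 -1.   ] F [ 1.05 -1.   -0.3 ] Fstand 1.2 -0.82 w 0.0603
```

```bash
python3 -m crank '{"xyz":[[0.021,0.0465,-0.015],[0.021,0.0465,-0.015],[0.021,0.0465,-0.015],[0.021,0.0465,-0.015],[0.021,0.0465,-0.015]],"turn":[[0,0,-0.25],[0,0,-0.25],[0,0,-0.25],[0,0,-0.25],[0,0,0]],"claw":[0.06,0.06,0.06,0.06,0.06]}'
python3 -m crank '{"xyz":[[0,0,-0.03],[0,0,-0.03],[0,0,-0.03],[0,0,-0.02],[0,0,0]],"turn":[[0,0,0],[0,0,0],[0,0,0],[0,0,0],[0,0,0]],"claw":[0.06,0.06,0.06,0.06,0.06]}'
python3 where.py
python3 - <<'E'
from h import *
from workcell import bot
for n in ("scene","top"):
    d=bot.grab_frame(n); np.savez(f"{n}1.npz",**d); f=d["frame"]
    f=f[130:250,230:350] if n=="scene" else f[160:280,120:290]
    cv2.imwrite(f"pics/{n}1.png",cv2.resize(f[:,:,::-1],None,fx=4.5,fy=4.5,interpolation=cv2.INTER_CUBIC))
E
```

```text
clock: 1.98
tool_pos: [0.5943, 0.2418, 0.1678]
orientation: [-1.131, 1.329, -1.324]
force: [0.1, -0.6, 0.9]
width: 0.06
clock: 2.6
tool_pos: [0.5922, 0.2457, 0.0503]
orientation: [-1.139, 1.329, -1.318]
force: [-1.0, -0.2, -0.0]
width: 0.0602
t 2.60 p [0.5922 0.2457 0.0503] stand [-0.0027  0.2718] jaw ang -8.85 down [-0.009  0.001 -1.   ] F [-0.96 -0.2  -0.03] Fstand -0.92 -0.36 w 0.0602
```

View pics/scene1.png

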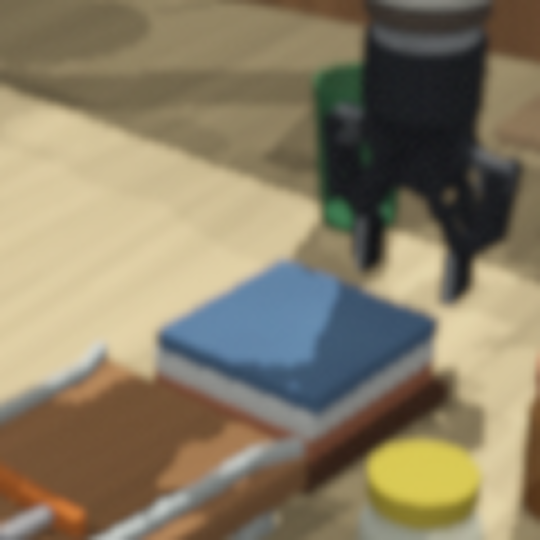

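View pics/top1.png

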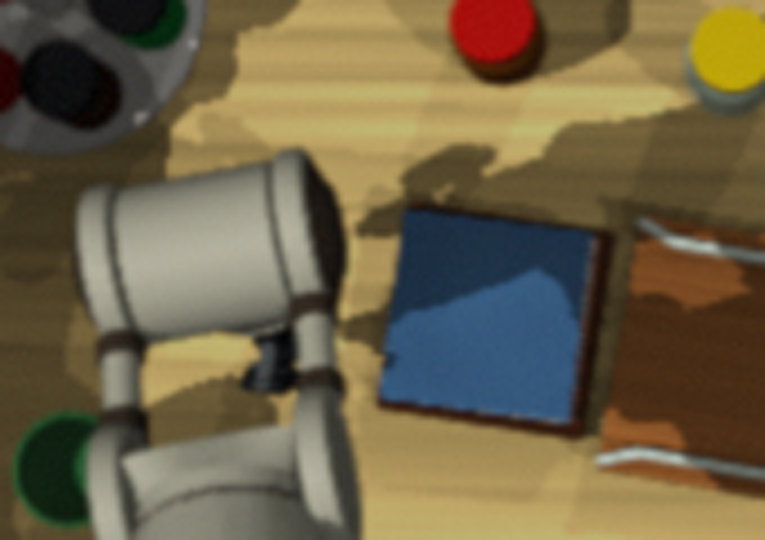

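The gripper hangs behind the stack, clear of it, and the fingertips are near scene crop (370,265) and (450,300). I'll now touch the table with the fingertips to learn their reach at this opening.

```bash
python3 -m crank '{"xyz":[[0.0,0,-0.012],[0,0,-0.006],[0,0,-0.005],[0,0,-0.004],[0,0,-0.002]],"turn":[[0,0,-0.5],[0,0,0],[0,0,0],[0,0,0],[0,0,0]],"claw":[0.06,0.06,0.06,0.06,0.06]}'
python3 where.py
```

```text
clock: 3.32
tool_pos: [0.5965, 0.2465, 0.0255]
orientation: [-1.124, 1.329, -1.327]
force: [-0.2, -0.5, 0.4]
width: 0.0603
t 3.33 p [0.5965 0.2465 0.0255] stand [0.0015 0.2732] jaw ang -9.40 down [ 0.002  0.003 -1.   ] F [-0.22 -0.55  0.38] Fstand -0.13 -0.58 w 0.0603
```

```bash
for i in 1; do python3 -m crank '{"xyz":[[0.0,0,-0.003],[0,0,-0.003],[0,0,-0.002],[0,0,-0.002],[0,0,-0.002]],"turn":[[0,0,0],[0,0,0],[0,0,0],[0,0,0],[0,0,0]],"claw":[0.06,0.06,0.06,0.06,0.06]}'; done
python3 where.py
```

```text
clock: 3.95
tool_pos: [0.5968, 0.2466, 0.014]
orientation: [-1.124, 1.329, -1.327]
force: [-5.2, -2.6, 14.2]
width: 0.0599
t 3.95 p [0.5968 0.2466 0.014 ] stand [0.0018 0.2733] jaw ang -9.39 down [ 0.002  0.003 -1.   ] F [-5.17 -2.63 14.23] Fstand -4.68 -3.43 w 0.0599
```

```bash
python3 -m crank '{"xyz":[[0.0,0,0.025],[0,0,0.0245],[-0.004,-0.015,0],[-0.0035,-0.013,0],[0,0,0]],"turn":[[0,0,0],[0,0,0],[0,0,0],[0,0,0],[0,0,0]],"claw":[0.06,0.06,0.06,0.06,0.06]}'
python3 where.py
```

```text
clock: 4.58
tool_pos: [0.5872, 0.2157, 0.0619]
orientation: [-1.127, 1.332, -1.327]
force: [-0.7, 0.6, 0.1]
width: 0.06
t 4.58 p [0.5872 0.2157 0.0619] stand [-0.0027  0.2414] jaw ang -9.42 down [-0.002  0.002 -1.   ] F [-0.67  0.61  0.07] Fstand -0.76 0.49 w 0.0600
```

```bash
python3 -m crank '{"xyz":[[0.0017,-0.003,0.001],[0,-0.003,0.0],[-0.0005,-0.003,0],[-0.0005,-0.003,0],[-0.0005,-0.003,0]],"turn":[[0,0,0],[0,0,0],[0,0,0],[0,0,0],[0,0,0]],"claw":[0.06,0.06,0.06,0.06,0.06]}'
python3 where.py
```

```text
clock: 5.2
tool_pos: [0.5866, 0.2003, 0.0611]
orientation: [-1.129, 1.333, -1.326]
force: [1.0, 1.7, -0.8]
width: 0.0598
t 5.20 p [0.5866 0.2003 0.0611] stand [-0.0008  0.226 ] jaw ang -9.41 down [-0.004  0.002 -1.   ] F [ 1.02  1.72 -0.8 ] Fstand 0.72 1.86 w 0.0598
```

```bash
python3 -m crank '{"xyz":[[-0.0002,-0.002,0.002],[-0.0005,-0.004,0.0002],[-0.0005,-0.004,0.0002],[-0.0005,-0.004,0.0002],[-0.0005,-0.004,0.0002]],"turn":[[0,0,0],[0,0,0],[0,0,0],[0,0,0],[0,0,0]],"claw":[0.06,0.06,0.06,0.06,0.06]}'
python3 where.py
python3 - <<'E'
from h import *
from workcell import bot
for n in ("scene","top"):
    d=bot.grab_frame(n); np.savez(f"{n}2.npz",**d); f=d["frame"]
    f=f[150:250,230:350] if n=="scene" else f[180:280,190:340]
    cv2.imwrite(f"pics/{n}2.png",cv2.resize(f[:,:,::-1],None,fx=5,fy=5,interpolation=cv2.INTER_CUBIC))
E
```

```text
clock: 5.82
tool_pos: [0.5837, 0.1816, 0.0637]
orientation: [-1.129, 1.334, -1.324]
force: [-0.3, 1.1, -0.8]
width: 0.0598
t 5.83 p [0.5837 0.1816 0.0637] stand [-0.0006  0.2071] jaw ang -9.39 down [-0.005  0.003 -1.   ] F [-0.26  1.06 -0.84] Fstand -0.43 1.01 w 0.0598
```

View pics/scene2.png

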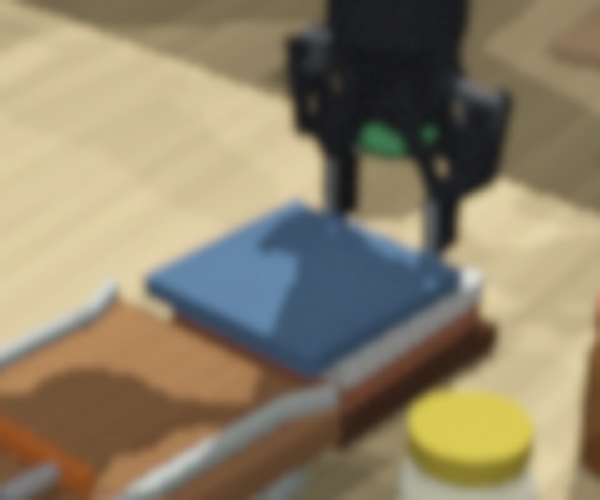

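View pics/top2.png

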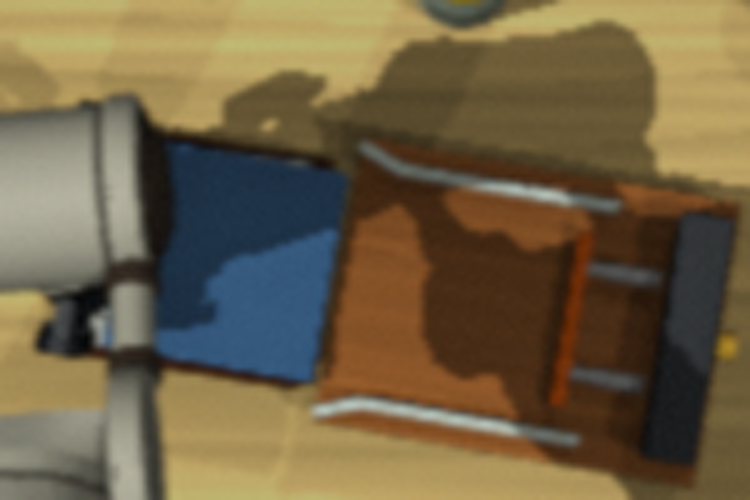

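The scene crop shows the blue tile sliding with the white one left behind. In the top crop its front corners are at about (348,172) and (315,384), just at the mouth.

```bash
python3 - <<'E'
from h import *
d=dict(np.load("top2.npz"))
P=on(d,[(190+348/5,180+172/5),(190+315/5,180+384/5)],.058);print(P,st(P),st(P).mean(0),np.linalg.norm(P[0]-P[1]))
E
python3 -m crank '{"xyz":[[-0.0007,-0.004,0.0002],[-0.0007,-0.004,0.0002],[-0.0007,-0.004,0.0002],[-0.0007,-0.004,0.0002],[-0.0007,-0.004,0.0002]],"turn":[[0,0,0],[0,0,0],[0,0,0],[0,0,0],[0,0,0]],"claw":[0.06,0.06,0.06,0.06,0.06]}'
python3 where.py
```

```text
[[0.62008559 0.03880891 0.058     ]
 [0.50060605 0.05590732 0.058     ]] [[ 0.05851796  0.07214117]
 [-0.06215165  0.06958011]] [-0.00181685  0.07086064] 0.12069679048278649
clock: 6.55
tool_pos: [0.5802, 0.1604, 0.0651]
orientation: [-1.128, 1.334, -1.325]
force: [-0.3, 2.2, -1.9]
width: 0.0603
t 6.55 p [0.5802 0.1604 0.0651] stand [-0.0006  0.1856] jaw ang -9.41 down [-0.004  0.003 -1.   ] F [-0.28  2.22 -1.91] Fstand -0.64 2.14 w 0.0603
```

```bash

python3 -m crank '{"xyz":[[-0.0008,-0.005,-0.001],[-0.0008,-0.005,-0.0005],[-0.0008,-0.005,0],[-0.0008,-0.005,0],[-0.0008,-0.005,0]],"turn":[[0,0,0],[0,0,0],[0,0,0],[0,0,0],[0,0,0]],"claw":[0.06,0.06,0.06,0.06,0.06]}'
python3 where.py
```

```text
clock: 7.18
tool_pos: [0.5767, 0.1342, 0.0645]
orientation: [-1.126, 1.333, -1.325]
force: [0.9, 3.4, 1.6]
width: 0.06
t 7.17 p [0.5767 0.1342 0.0645] stand [0.0002 0.1592] jaw ang -9.41 down [-0.003  0.004 -1.   ] F [0.91 3.38 1.61] Fstand 0.35 3.49 w 0.0600
```

```bash

python3 -m crank '{"xyz":[[-0.001,-0.004,-0.001],[-0.001,-0.004,-0.0005],[-0.0009,-0.004,0],[-0.0009,-0.004,0],[-0.0009,-0.004,0]],"turn":[[0,0,0],[0,0,0],[0,0,0],[0,0,0],[0,0,0]],"claw":[0.06,0.06,0.06,0.06,0.06]}'
python3 where.py
python3 - <<'E'
from h import *
from workcell import bot
for n in ("scene","top"):
    d=bot.grab_frame(n); np.savez(f"{n}3.npz",**d); f=d["frame"]
    f=f[150:250,230:350] if n=="scene" else f[180:280,190:340]
    cv2.imwrite(f"pics/{n}3.png",cv2.resize(f[:,:,::-1],None,fx=5,fy=5,interpolation=cv2.INTER_CUBIC))
E
```

```text
clock: 7.8
tool_pos: [0.5732, 0.1135, 0.0645]
orientation: [-1.122, 1.331, -1.325]
force: [0.6, 3.5, 1.3]
width: 0.0599
t 7.80 p [0.5732 0.1135 0.0645] stand [1.000e-04 1.382e-01] jaw ang -9.41 down [ 0.001  0.006 -1.   ] F [0.55 3.5  1.35] Fstand -0.02 3.54 w 0.0599
```

View pics/scene3.png

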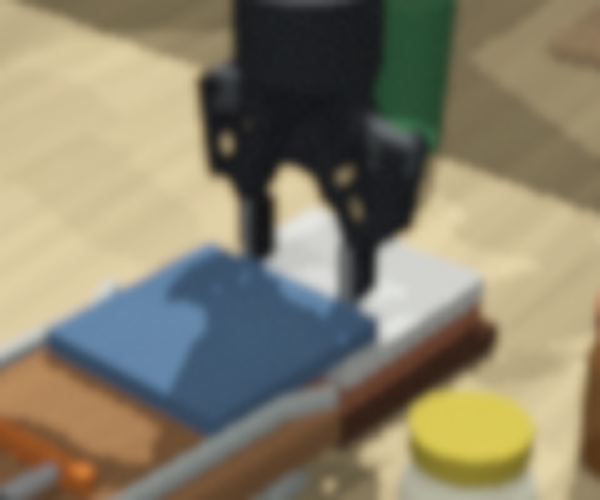

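View pics/top3.png

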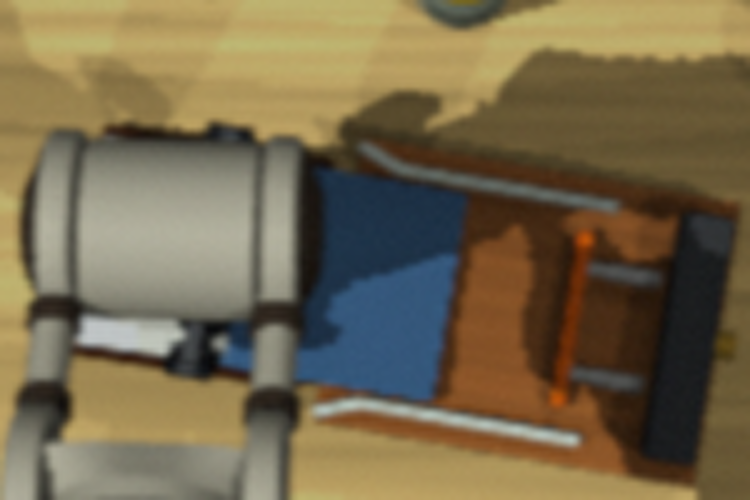

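The tile is between the guides, with its front edge at top-crop column ~451 and the buffer at ~563, so about 64 mm remain. The white tile's corner is still at scene crop (480,275).

```bash

python3 -m crank '{"xyz":[[-0.001,-0.006,-0.0005],[-0.001,-0.006,-0.0005],[-0.001,-0.006,0],[-0.001,-0.006,0],[-0.001,-0.006,0]],"turn":[[0,0,0],[0,0,0],[0,0,0],[0,0,0],[0,0,0]],"claw":[0.06,0.06,0.06,0.06,0.06]}'
python3 where.py
```

```text
clock: 8.52
tool_pos: [0.568, 0.0824, 0.0636]
orientation: [-1.122, 1.331, -1.324]
force: [0.5, 3.9, 1.8]
width: 0.06
t 8.53 p [0.568  0.0824 0.0636] stand [0.     0.1067] jaw ang -9.40 down [ 0.001  0.006 -1.   ] F [0.47 3.88 1.76] Fstand -0.17 3.91 w 0.0600
```

```bash

python3 -m crank '{"xyz":[[-0.0008,-0.005,-0.0005],[-0.0008,-0.005,-0.0005],[-0.0008,-0.004,0],[-0.0005,-0.003,0],[-0.0005,-0.003,0]],"turn":[[0,0,0],[0,0,0],[0,0,0],[0,0,0],[0,0,0]],"claw":[0.06,0.06,0.06,0.06,0.06]}'
python3 where.py
```

```text
clock: 9.15
tool_pos: [0.5646, 0.0616, 0.063]
orientation: [-1.119, 1.333, -1.324]
force: [1.8, 4.2, 2.8]
width: 0.0599
t 9.15 p [0.5646 0.0616 0.063 ] stand [0.0001 0.0856] jaw ang -9.47 down [ 0.002  0.008 -1.   ] F [1.75 4.21 2.84] Fstand 1.04 4.44 w 0.0599
```

```bash

python3 -m crank '{"xyz":[[-0.0003,-0.002,0],[-0.0003,-0.0015,0],[-0.0003,-0.0015,0],[-0.0002,-0.0015,0],[-0.0002,-0.001,0]],"turn":[[0,0,0],[0,0,0],[0,0,0],[0,0,0],[0,0,0]],"claw":[0.06,0.06,0.06,0.06,0.06]}'
python3 where.py
```

```text
clock: 9.78
tool_pos: [0.5632, 0.0538, 0.063]
orientation: [-1.119, 1.333, -1.324]
force: [0.9, 5.0, 1.9]
width: 0.0598
t 9.78 p [0.5632 0.0538 0.063 ] stand [-0.0001  0.0777] jaw ang -9.46 down [ 0.002  0.009 -1.   ] F [0.88 5.05 1.91] Fstand 0.05 5.12 w 0.0598
```

```bash

python3 -m crank '{"xyz":[[-0.0002,-0.001,0],[-0.0002,-0.001,0],[-0.0001,-0.0007,0],[-0.0001,-0.0005,0],[-0.0001,-0.0005,0]],"turn":[[0,0,0],[0,0,0],[0,0,0],[0,0,0],[0,0,0]],"claw":[0.06,0.06,0.06,0.06,0.06]}'
python3 where.py
```

```text
clock: 10.4
tool_pos: [0.5624, 0.0499, 0.063]
orientation: [-1.119, 1.333, -1.324]
force: [0.5, 4.2, 3.6]
width: 0.06
t 10.40 p [0.5624 0.0499 0.063 ] stand [-0.0002  0.0737] jaw ang -9.46 down [ 0.002  0.009 -1.   ] F [0.55 4.17 3.56] Fstand -0.14 4.21 w 0.0600
```

```bash

python3 -m crank '{"xyz":[[-0.0002,-0.001,0],[-0.0002,-0.0008,0],[-0.0001,-0.0005,0],[-0.0001,-0.0005,0],[-0.0001,-0.0005,0]],"turn":[[0,0,0],[0,0,0],[0,0,0],[0,0,0],[0,0,0]],"claw":[0.06,0.06,0.06,0.06,0.06]}'
python3 where.py
python3 - <<'E'
from h import *
from workcell import bot
for n in ("scene","top"):
    d=bot.grab_frame(n); np.savez(f"{n}4.npz",**d); f=d["frame"]
    f=f[160:270,180:320] if n=="scene" else f[180:280,190:340]
    cv2.imwrite(f"pics/{n}4.png",cv2.resize(f[:,:,::-1],None,fx=5,fy=5,interpolation=cv2.INTER_CUBIC))
E
```

```text
clock: 11.02
tool_pos: [0.562, 0.048, 0.0631]
orientation: [-1.116, 1.334, -1.322]
force: [1.1, 5.8, 3.1]
width: 0.0602
t 11.03 p [0.562  0.048  0.0631] stand [-0.0002  0.0718] jaw ang -9.47 down [ 0.003  0.012 -1.   ] F [1.08 5.82 3.06] Fstand 0.12 5.92 w 0.0602
```

View pics/scene4.png

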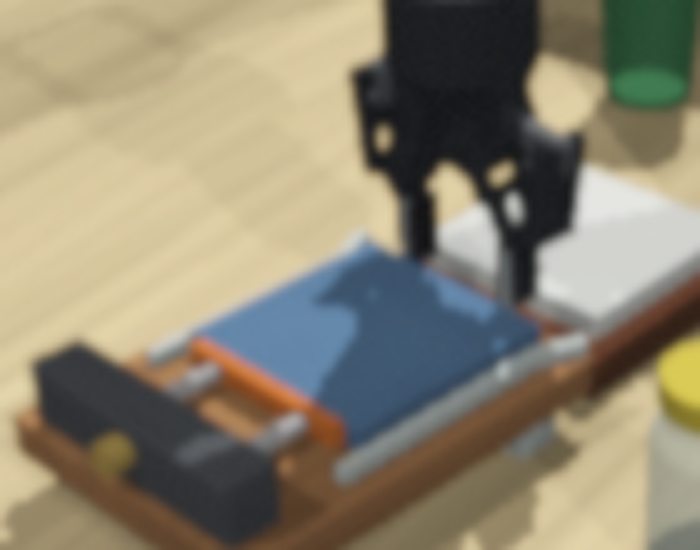

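View pics/top4.png

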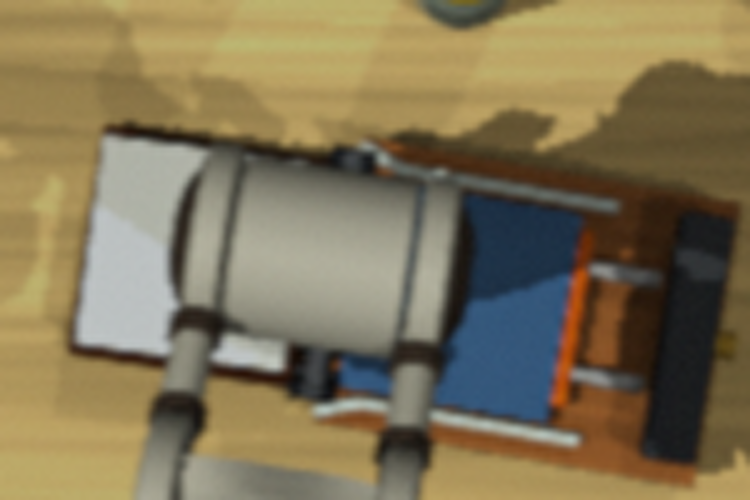

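The tile is square between the guides and just touching the orange bar (top crop ~(570,300)). Now the press.

```bash

python3 -m crank '{"xyz":[[-0.0001,-0.0005,0],[-0.0001,-0.0005,0],[0,-0.0004,0],[0,-0.0004,0],[0,-0.0004,0]],"turn":[[0,0,0],[0,0,0],[0,0,0],[0,0,0],[0,0,0]],"claw":[0.06,0.06,0.06,0.06,0.06]}'
python3 where.py
```

```text
clock: 11.75
tool_pos: [0.5621, 0.048, 0.0631]
orientation: [-1.112, 1.335, -1.319]
force: [1.0, 5.2, 2.3]
width: 0.0598
t 11.75 p [0.5621 0.048  0.0631] stand [-0.0002  0.0717] jaw ang -9.46 down [ 0.004  0.016 -1.   ] F [1.02 5.21 2.28] Fstand 0.16 5.31 w 0.0598
```

```bash

python3 -m crank '{"xyz":[[-0.0001,-0.0007,0],[-0.0001,-0.0007,0],[-0.0001,-0.0008,0],[-0.0001,-0.0008,0],[-0.0001,-0.0008,0]],"turn":[[-0.2,0,0],[-0.2,0,0],[-0.2,0,0],[-0.2,0,0],[-0.2,0,0]],"claw":[0.06,0.06,0.06,0.06,0.06]}'
python3 where.py
```

```text
clock: 12.38
tool_pos: [0.5619, 0.0477, 0.0629]
orientation: [-1.118, 1.328, -1.329]
force: [1.5, 8.5, 2.3]
width: 0.06
t 12.38 p [0.5619 0.0477 0.0629] stand [-0.0003  0.0714] jaw ang -9.48 down [ 0.006  0.005 -1.   ] F [1.53 8.5  2.32] Fstand 0.13 8.64 w 0.0600
```

```bash

python3 -m crank '{"xyz":[[-0.0002,-0.001,0],[-0.0002,-0.0011,0],[-0.0002,-0.0011,0],[-0.0002,-0.0011,0],[-0.0002,-0.0011,0]],"turn":[[-0.1,0,0],[-0.1,0,0],[-0.1,0,0],[-0.1,0,0],[-0.1,0,0]],"claw":[0.06,0.06,0.06,0.06,0.06]}'
python3 where.py
```

```text
clock: 13.0
tool_pos: [0.5618, 0.0474, 0.0629]
orientation: [-1.116, 1.326, -1.33]
force: [2.6, 8.1, 1.3]
width: 0.06
t 13.00 p [0.5618 0.0474 0.0629] stand [-0.0004  0.0711] jaw ang -9.49 down [ 0.009  0.005 -1.   ] F [2.58 8.1  1.35] Fstand 1.22 8.41 w 0.0600
```

```bash

python3 -m crank '{"xyz":[[-0.0003,-0.0014,0],[-0.0003,-0.0015,0],[-0.0003,-0.0015,0],[-0.0003,-0.0015,0],[-0.0003,-0.0015,0]],"turn":[[-0.1,0.1,0],[-0.1,0.1,0],[-0.1,0.1,0],[-0.1,0.1,0],[-0.1,0.1,0]],"claw":[0.06,0.06,0.06,0.06,0.06]}'
python3 where.py
```

```text
clock: 13.62
tool_pos: [0.5617, 0.047, 0.0629]
orientation: [-1.116, 1.331, -1.325]
force: [3.0, 10.8, 1.5]
width: 0.0598
t 13.62 p [0.5617 0.047  0.0629] stand [-0.0004  0.0708] jaw ang -9.50 down [ 0.005  0.009 -1.   ] F [ 3.02 10.82  1.48] Fstand 1.22 11.17 w 0.0598
```

```bash

python3 -m crank '{"xyz":[[-0.0003,-0.0017,0],[-0.0003,-0.0017,0],[-0.0003,-0.0017,0],[-0.0003,-0.0017,0],[-0.0003,-0.0017,0]],"turn":[[-0.15,0.1,0],[-0.15,0.1,0],[-0.15,0.1,0],[-0.15,0.1,0],[-0.15,0.1,0]],"claw":[0.06,0.06,0.06,0.06,0.06]}'
python3 where.py
python3 -m crank '{"xyz":[[-0.0003,-0.0017,0],[-0.0003,-0.0017,0],[-0.0003,-0.0017,0],[-0.0003,-0.0017,0],[-0.0003,-0.0017,0]],"turn":[[-0.15,0.1,0],[-0.15,0.1,0],[-0.15,0.1,0],[-0.15,0.1,0],[-0.15,0.1,0]],"claw":[0.06,0.06,0.06,0.06,0.06]}'
python3 where.py
```

```text
clock: 14.25
tool_pos: [0.5618, 0.0468, 0.0629]
orientation: [-1.117, 1.334, -1.323]
force: [2.2, 11.8, 1.4]
width: 0.0598
t 14.25 p [0.5618 0.0468 0.0629] stand [-0.0003  0.0705] jaw ang -9.51 down [ 0.003  0.011 -1.   ] F [ 2.25 11.76  1.38] Fstand 0.31 11.97 w 0.0598
clock: 14.88
tool_pos: [0.5618, 0.0468, 0.063]
orientation: [-1.118, 1.337, -1.321]
force: [2.3, 11.7, 2.2]
width: 0.0601
t 14.88 p [0.5618 0.0468 0.063 ] stand [-0.0003  0.0705] jaw ang -9.51 down [-0.     0.012 -1.   ] F [ 2.34 11.66  2.16] Fstand 0.42 11.89 w 0.0601
```

```bash

python3 -m crank '{"xyz":[[-0.0003,-0.0019,0],[-0.0003,-0.002,0],[-0.0003,-0.002,0],[-0.0003,-0.002,0],[-0.0003,-0.002,0]],"turn":[[-0.15,0.0,0],[-0.15,0.0,0],[-0.15,0.0,0],[-0.15,0.0,0],[-0.15,0.0,0]],"claw":[0.06,0.06,0.06,0.06,0.06]}'
python3 where.py
python3 - <<'E'
from h import *
from workcell import bot
d=bot.grab_frame("top"); np.savez("top5.npz",**d)
f=d["frame"][180:280,190:340]
cv2.imwrite("pics/top5.png",cv2.resize(f[:,:,::-1],None,fx=5,fy=5,interpolation=cv2.INTER_CUBIC))
E
```

```text
clock: 15.5
tool_pos: [0.5617, 0.0465, 0.0631]
orientation: [-1.11, 1.335, -1.32]
force: [2.7, 12.0, 0.5]
width: 0.0599
t 15.50 p [0.5617 0.0465 0.0631] stand [-0.0003  0.0703] jaw ang -9.53 down [ 0.006  0.016 -1.   ] F [ 2.67 11.97  0.51] Fstand 0.68 12.24 w 0.0599
```

View pics/top5.png

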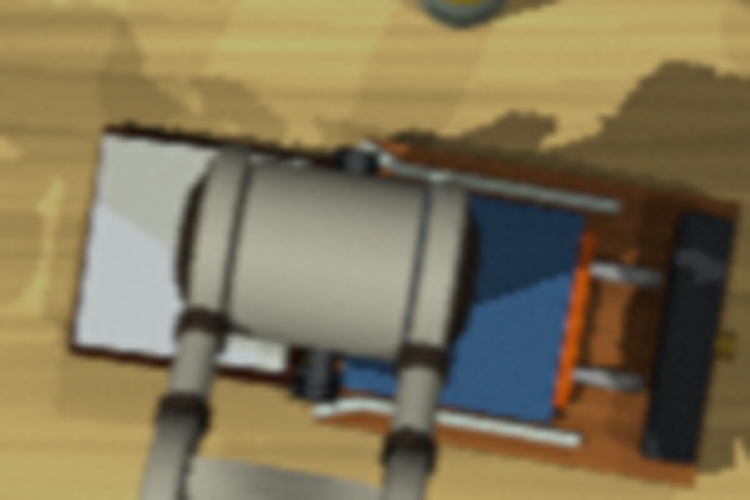

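```bash
python3 - <<'E'
from h import *
def c(fn):
    d=dict(np.load(fn));f=d["frame"].astype(float); r=[]
    for t in np.linspace(-.04,-.01,25):
        ys=np.arange(-.085,-.045,.0005)
        uv=proj(d,[[*wd(t,y),.051] for y in ys]).astype(np.float32)
        g=cv2.remap(d["frame"],uv[:,0].reshape(1,-1),uv[:,1].reshape(1,-1),cv2.INTER_LINEAR)[0].astype(float)
        w=np.clip((g[:,0]-1.0*g[:,1]-1.0*g[:,2])-40*0-15,0,None)
        if w.sum()>0:r.append((w*ys).sum()/w.sum())
    return np.mean(r),np.std(r),len(r)
for n in ("top0","top2","top3","top4","top5"):print(n,c(n+".npz"))
E
```

```text
top0 (np.float64(-0.06440225905301669), np.float64(0.0005865900245968215), 25)
top2 (np.float64(-0.06452887693270312), np.float64(0.0005570177034392076), 25)
top3 (np.float64(-0.06458567652135358), np.float64(0.0005958103937692352), 25)
top4 (np.float64(-0.0666176192714207), np.float64(0.0006213173299985173), 25)
top5 (np.float64(-0.06788505989179999), np.float64(0.0007587569896269877), 25)
```

The buffer bar has moved back about 1.3 mm since the touching picture and about 3 mm since the start, while the push held steady at 12 N. With friction taken off, that leaves about 9–10 N on the buffer. I back off now.

```bash

python3 -m crank '{"xyz":[[0.0005,0.003,0],[0.0015,0.008,0.0],[0.0015,0.009,0.004],[0,0,0.04],[0,0,0.06]],"turn":[[0,0.0,0],[-0.5,0.0,0],[-0.3,0,0],[0,0.0,0],[0,0.0,0]],"claw":[0.06,0.06,0.06,0.06,0.06]}'
python3 where.py; python3 -c "
from workcell import bot;print(bot.get_obs()['joint_pos'])"
```

```text
clock: 16.18
tool_pos: [0.5592, 0.0667, 0.1622]
orientation: [-1.137, 1.337, -1.327]
force: [0.2, 0.1, 0.9]
width: 0.06
t 16.18 p [0.5592 0.0667 0.1622] stand [-0.0061  0.0897] jaw ang -9.49 down [-0.011 -0.002 -1.   ] F [0.22 0.15 0.94] Fstand 0.19 0.18 w 0.0600
[-0.09404587  0.21908953  1.70820817 -0.00366814  1.22538897  0.07276121]
```

```bash

python3 -m crank '{"xyz":[[-0.0062,-0.0463,0.006],[-0.0062,-0.0463,0.006],[-0.0062,-0.0463,0.006],[-0.0062,-0.0463,0.006],[-0.0062,-0.0463,0.006]],"turn":[[0,0,7.3],[0,0,7.3],[0,0,7.3],[0,0,7.3],[0,0,7.3]],"claw":[0.06,0.06,0.06,0.06,0.06]}'
python3 - <<'E'
from h import *
from workcell import bot
for n in ("scene","top"):
    d=bot.grab_frame(n); np.savez(f"{n}6.npz",**d); f=d["frame"]
    f=f[160:270,180:320] if n=="scene" else f[180:280,190:340]
    cv2.imwrite(f"pics/{n}6.png",cv2.resize(f[:,:,::-1],None,fx=5,fy=5,interpolation=cv2.INTER_CUBIC))
E
python3 where.py
```

```text
clock: 16.8
tool_pos: [0.5305, -0.168, 0.2005]
orientation: [-1.411, 0.828, -0.841]
force: [-0.2, 0.4, 0.3]
width: 0.06
t 16.90 p [ 0.5307 -0.1709  0.2012] stand [ 0.0044 -0.1493] jaw ang 28.20 down [ 0.005 -0.012 -1.   ] F [-0.23  0.51  0.56] Fstand -0.31 0.46 w 0.0600
```

View pics/top6.png

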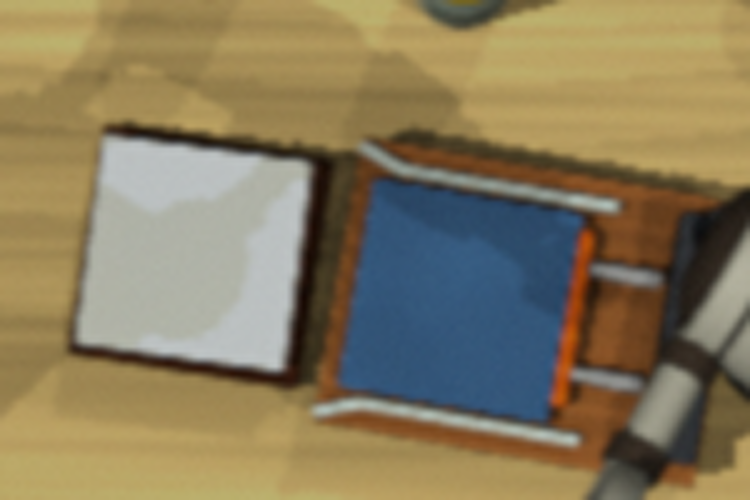

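View pics/scene6.png

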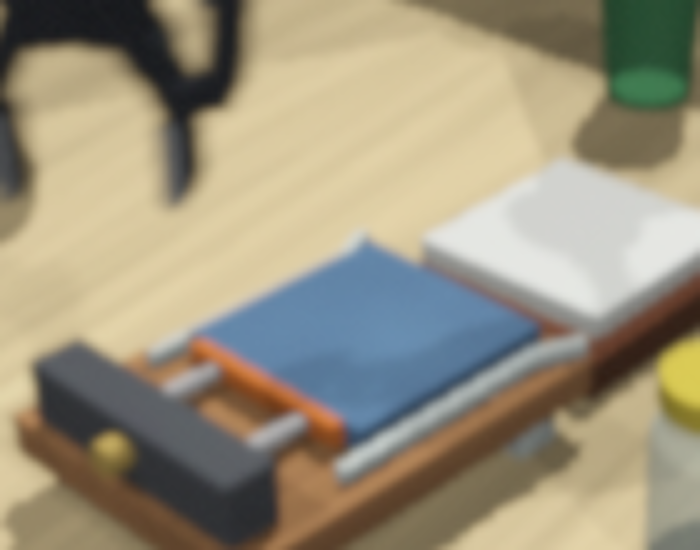

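The blue tile lies flat against the buffer, with top-crop corners at about (372,178), (585,212), (552,418) and (340,388). The white tile is square on its plinth.

```bash
python3 - <<'E'
from h import *
d=dict(np.load("top6.npz"));f=d["frame"];hsv=cv2.cvtColor(f,cv2.COLOR_RGB2HSV)
m=(hsv[...,0]>95)&(hsv[...,0]<125)&(hsv[...,1]>120)&(hsv[...,2]>40);m[:205]=0;m[270:]=0;m[:,:250]=0;m[:,312:]=0
r=cv2.minAreaRect(big(m));print(r);B=on(d,cv2.boxPoints(r),.056);print(B.mean(0),st(B.mean(0)))
B2=on(d,[(190+u/5,180+v/5) for u,v in((372,178),(585,212),(552,418),(340,388))],.056);print(B2.mean(0),st(B2.mean(0)))
E
python3 -m crank '{"xyz":[[-0.0068,-0.0450,0],[-0.0068,-0.0450,0.0],[-0.0068,-0.0450,0],[-0.0068,-0.0450,0],[-0.0068,-0.0450,0]],"turn":[[0,0,7.1],[0,0,7.1],[0,0,7.1],[0,0,7.1],[0,0,7.1]],"claw":[0.06,0.06,0.06,0.06,0.06]}'
python3 where.py
```

```text
((281.5114440917969, 239.57894897460938), (40.73368835449219, 41.945098876953125), 10.17551040649414)
[ 0.54989301 -0.02369619  0.056     ] [-0.00057441 -0.00094766]
[ 0.54929549 -0.02634586  0.056     ] [-0.00073304 -0.00365922]
clock: 17.52
tool_pos: [0.4971, -0.3954, 0.2007]
orientation: [-1.547, 0.337, -0.351]
force: [0.8, -0.2, 0.0]
width: 0.0599
t 17.52 p [ 0.4971 -0.3954  0.2007] stand [ 0.0078 -0.3763] jaw ang 64.88 down [ 0.008 -0.006 -1.   ] F [ 0.84 -0.24  0.01] Fstand 0.87 -0.1 w 0.0599
```

```bash

python3 -m crank '{"xyz":[[0,0,-0.01],[0,0,-0.02],[0,0,-0.02],[0,0,0],[0,0,0]],"turn":[[0,0,-0.5],[0,0,-0.5],[0,0,0],[0,0,0],[0,0,0]],"claw":[0.06,0.06,0.06,0.06,0.06]}'
python3 - <<'E'
from h import *
from workcell import bot
for n in ("scene","top"):
    d=bot.grab_frame(n); np.savez(f"{n}7.npz",**d); f=d["frame"]
    f=f[230:350,60:180] if n=="scene" else f[220:300,370:460]
    cv2.imwrite(f"pics/{n}7.png",cv2.resize(f[:,:,::-1],None,fx=5,fy=5,interpolation=cv2.INTER_CUBIC))
E
python3 where.py
```

```text
clock: 18.15
tool_pos: [0.4974, -0.3921, 0.1454]
orientation: [-1.542, 0.356, -0.364]
force: [-0.2, 0.0, -0.0]
width: 0.0597
t 18.25 p [ 0.4973 -0.3925  0.1457] stand [ 0.0075 -0.3734] jaw ang 63.69 down [ 0.004 -0.003 -1.   ] F [-0.64 -1.32  0.56] Fstand -0.42 -1.41 w 0.0600
```

View pics/scene7.png

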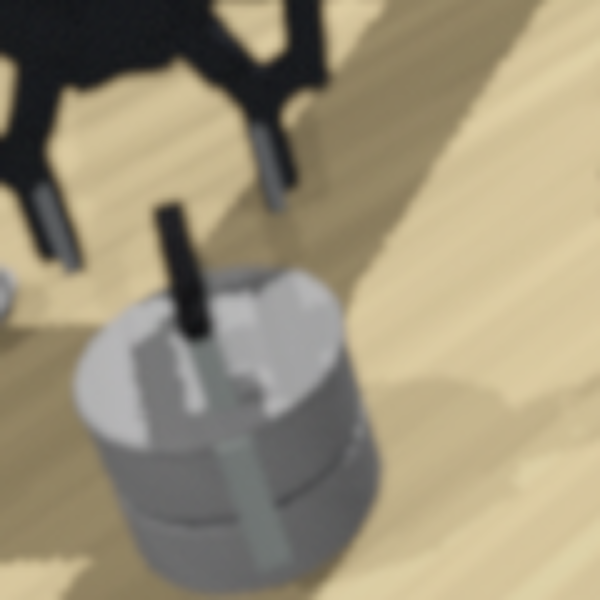

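The fingers straddle the bar, with tips at scene crop (70,268) and (280,208) and the bar between. I go down and grip.

```bash

python3 -m crank '{"xyz":[[0,-0.0035,-0.01],[0,0,-0.01],[0,0,-0.008],[0,0,0],[0,0,0]],"turn":[[0,0,0],[0,0,0],[0,0,0],[0,0,0],[0,0,0]],"claw":[0.06,0.06,0.06,0.06,0.04]}'
python3 where.py
python3 -m crank '{"xyz":[[0,0,0],[0,0,0],[0,0,0],[0,0,0],[0,0,0]],"turn":[[0,0,0],[0,0,0],[0,0,0],[0,0,0],[0,0,0]],"claw":[0.025,0.0,0.0,0.0,0.0]}'
python3 where.py
```

```text
clock: 18.88
tool_pos: [0.4975, -0.3968, 0.1166]
orientation: [-1.544, 0.356, -0.366]
force: [0.1, -0.4, 0.5]
width: 0.0433
t 18.88 p [ 0.4975 -0.3968  0.1166] stand [ 0.0084 -0.3776] jaw ang 63.66 down [ 0.005 -0.004 -1.   ] F [ 0.11 -0.44  0.49] Fstand 0.18 -0.42 w 0.0433
clock: 19.5
tool_pos: [0.498, -0.3964, 0.117]
orientation: [-1.543, 0.355, -0.366]
force: [0.6, 0.1, -1.6]
width: 0.0109
t 19.50 p [ 0.498  -0.3964  0.117 ] stand [ 0.0088 -0.3772] jaw ang 63.67 down [ 0.006 -0.004 -1.   ] F [ 0.62  0.14 -1.59] Fstand 0.59 0.24 w 0.0109
```

```bash

python3 -m crank '{"xyz":[[0,0,0.008],[0,0,0.015],[0,0,0.025],[0,0,0.03],[0,0,0.03]],"turn":[[0,0,0],[0,0,0],[0,0,0],[0,0,0],[0,0,0]],"claw":[0,0.0,0.0,0.0,0.0]}'
python3 -m crank '{"xyz":[[0,0.01,0.02],[0.002,0.02,0.005],[0.003,0.03,0],[0.004,0.03,0],[0.005,0.03,0]],"turn":[[0,0,0],[0,0,0],[0,0,0],[0,0,0],[0,0,0]],"claw":[0,0.0,0.0,0.0,0.0]}'
python3 where.py
```

```text
clock: 20.12
tool_pos: [0.4951, -0.394, 0.2258]
orientation: [-1.538, 0.362, -0.359]
force: [-0.2, 0.5, -3.8]
width: 0.011
clock: 20.75
tool_pos: [0.5087, -0.2672, 0.253]
orientation: [-1.537, 0.362, -0.361]
force: [-0.3, 0.4, -3.7]
width: 0.0108
t 20.75 p [ 0.5087 -0.2672  0.253 ] stand [-0.0016 -0.2479] jaw ang 63.56 down [ 0.     0.003 -1.   ] F [-0.33  0.36 -3.71] Fstand -0.39 0.3 w 0.0108
```

```bash

python3 -m crank '{"xyz":[[0.006,0.035,0],[0.006,0.035,0],[0.006,0.035,0],[0.006,0.035,0],[0.006,0.035,0]],"turn":[[0,0,0],[0,0,0],[0,0,0],[0,0,0],[0,0,0]],"claw":[0,0.0,0.0,0.0,0.0]}'
python3 -m crank '{"xyz":[[0.006,0.03,0],[0.003,0.02,0],[0.001,0.008,0],[0,0,0],[0,0,0]],"turn":[[0,0,0],[0,0,0],[0,0,0],[0,0,0],[0,0,0]],"claw":[0,0.0,0.0,0.0,0.0]}'
python3 where.py
```

```text
clock: 21.38
tool_pos: [0.5342, -0.0776, 0.2467]
orientation: [-1.532, 0.369, -0.349]
force: [0.8, -0.1, -4.5]
width: 0.0114
clock: 22.0
tool_pos: [0.5394, -0.0109, 0.2422]
orientation: [-1.532, 0.371, -0.337]
force: [-0.5, 0.2, -4.6]
width: 0.0106
t 22.00 p [ 0.5394 -0.0109  0.2422] stand [-0.013  0.01 ] jaw ang 64.12 down [-0.019  0.014 -1.   ] F [-0.51  0.24 -4.58] Fstand -0.54 0.16 w 0.0106
```

```bash

python3 -m crank '{"xyz":[[0.004,-0.006,-0.01],[0.004,-0.005,-0.015],[0.002,-0.0025,-0.01],[0,0,-0.005],[0,0,0]],"turn":[[-0.4,-0.5,0],[-0.4,-0.6,0],[0,0,0],[0,0,0],[0,0,0]],"claw":[0,0.0,0.0,0.0,0.0]}'
python3 where.py
python3 - <<'E'
from h import *
from workcell import bot
for n in ("scene","top"):
    d=bot.grab_frame(n); np.savez(f"{n}8.npz",**d); f=d["frame"]
    f=f[130:250,180:320] if n=="scene" else f[180:280,190:340]
    cv2.imwrite(f"pics/{n}8.png",cv2.resize(f[:,:,::-1],None,fx=5,fy=5,interpolation=cv2.INTER_CUBIC))
E
```

```text
clock: 22.62
tool_pos: [0.5496, -0.0282, 0.1991]
orientation: [-1.542, 0.357, -0.358]
force: [0.3, 0.1, -4.0]
width: 0.0104
t 22.62 p [ 0.5496 -0.0282  0.1991] stand [-0.0002 -0.0054] jaw ang 63.88 down [ 0.    -0.001 -1.   ] F [ 0.29  0.13 -3.95] Fstand 0.26 0.17 w 0.0104
```

View pics/scene8.png

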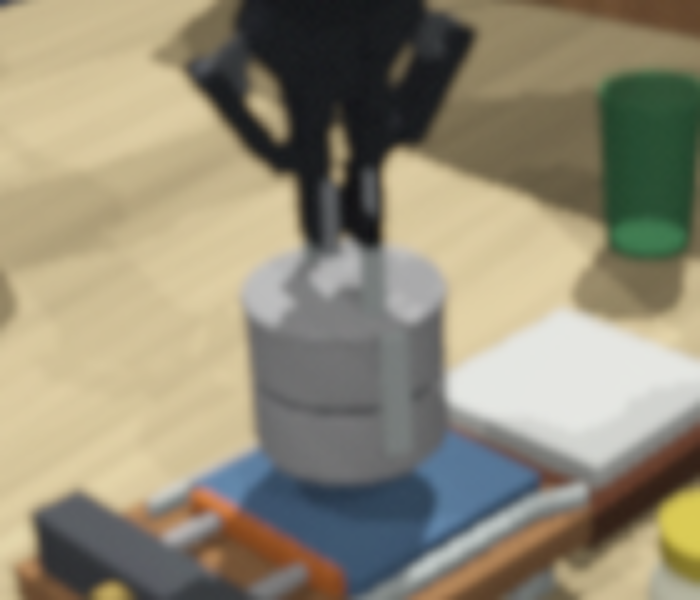

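The tiffin hangs upright above the tile, with its base at about scene crop (350,480). I lower it gently, watching the force.

```bash

python3 -m crank '{"xyz":[[0,0.0015,-0.006],[0,0.0015,-0.006],[0,0,-0.004],[0,0,-0.003],[0,0,-0.002]],"turn":[[0,0,0],[0,0,0],[0,0,0],[0,0,0],[0,0,0]],"claw":[0,0.0,0.0,0.0,0.0]}'
python3 where.py
```

```text
clock: 23.35
tool_pos: [0.5505, -0.0247, 0.1785]
orientation: [-1.543, 0.354, -0.36]
force: [0.8, -0.7, -5.0]
width: 0.0111
t 23.35 p [ 0.5505 -0.0247  0.1785] stand [ 0.0002 -0.0018] jaw ang 63.94 down [ 0.003 -0.002 -1.   ] F [ 0.81 -0.68 -4.95] Fstand 0.91 -0.54 w 0.0111
```

```bash

python3 -m crank '{"xyz":[[0,0,-0.0015],[0,0,-0.001],[0,0,-0.001],[0,0,-0.001],[0,0,-0.0005]],"turn":[[0,0,0],[0,0,0],[0,0,0],[0,0,0],[0,0,0]],"claw":[0,0.0,0.0,0.0,0.0]}'
python3 where.py
```

```text
clock: 23.98
tool_pos: [0.5507, -0.0248, 0.1734]
orientation: [-1.543, 0.353, -0.36]
force: [0.1, 0.6, -4.5]
width: 0.0109
t 23.98 p [ 0.5507 -0.0248  0.1734] stand [ 0.0004 -0.0019] jaw ang 63.93 down [ 0.004 -0.002 -1.   ] F [ 0.06  0.57 -4.46] Fstand -0.04 0.57 w 0.0109
```

```bash

python3 -m crank '{"xyz":[[0,0,-0.0008],[0,0,-0.0006],[0,0,-0.0005],[0,0,-0.0005],[0,0,-0.0005]],"turn":[[0,0,0],[0,0,0],[0,0,0],[0,0,0],[0,0,0]],"claw":[0,0.0,0.0,0.0,0.0]}'
python3 where.py
```

```text
clock: 24.6
tool_pos: [0.5515, -0.0244, 0.173]
orientation: [-1.542, 0.352, -0.362]
force: [-2.6, 1.5, 3.8]
width: 0.0111
t 24.60 p [ 0.5515 -0.0244  0.173 ] stand [ 0.0012 -0.0014] jaw ang 63.94 down [ 0.006 -0.002 -1.   ] F [-2.6   1.46  3.8 ] Fstand -2.8 1.01 w 0.0111
```

Contact: the vertical force has swung from -4.5 to +3.8 N. Release and lift.

```bash

python3 -m crank '{"xyz":[[0,0,0],[0,0,0],[0,0,0],[0,0,0],[0,0,0]],"turn":[[0,0,0],[0,0,0],[0,0,0],[0,0,0],[0,0,0]],"claw":[0.018,0.03,0.04,0.05,0.05]}'
python3 where.py
python3 -m crank '{"xyz":[[0,0,0.01],[0,0,0.02],[0,0,0.04],[0,0,0.05],[0,0,0.05]],"turn":[[0,0,0],[0,0,0],[0,0,0],[0,0,0],[0,0,0]],"claw":[0.05,0.05,0.05,0.05,0.05]}'
python3 -m crank '{"xyz":[[-0.02,-0.05,0],[-0.02,-0.05,0],[-0.02,-0.05,0],[-0.02,-0.05,0],[0,0,0]],"turn":[[0,0,0],[0,0,0],[0,0,0],[0,0,0],[0,0,0]],"claw":[0.05,0.05,0.05,0.05,0.05]}'
python3 -m crank '{"xyz":[[-0.01,-0.05,0],[-0.01,-0.05,0],[0,-0.03,0],[0,0,0],[0,0,0]],"turn":[[0,0,0],[0,0,0],[0,0,0],[0,0,0],[0,0,0]],"claw":[0.05,0.05,0.05,0.05,0.05]}'
python3 - <<'E'
from h import *
from workcell import bot
for n in ("scene","top"):
    d=bot.grab_frame(n); np.savez(f"{n}9.npz",**d); f=d["frame"]
    cv2.imwrite(f"pics/{n}9full.png",f[:,:,::-1])
    f=f[130:250,180:320] if n=="scene" else f[180:280,190:340]
    cv2.imwrite(f"pics/{n}9.png",cv2.resize(f[:,:,::-1],None,fx=5,fy=5,interpolation=cv2.INTER_CUBIC))
E
python3 where.py
```

```text
clock: 25.22
tool_pos: [0.5528, -0.0253, 0.1734]
orientation: [-1.543, 0.349, -0.365]
force: [0.6, -0.2, 0.0]
width: 0.0497
t 25.23 p [ 0.5528 -0.0253  0.1734] stand [ 0.0026 -0.0021] jaw ang 63.93 down [ 0.01  -0.004 -1.   ] F [ 0.56 -0.23  0.03] Fstand 0.59 -0.14 w 0.0497
clock: 25.85
tool_pos: [0.5498, -0.0246, 0.3459]
orientation: [-1.542, 0.355, -0.359]
force: [0.8, -0.2, -0.3]
width: 0.05
clock: 26.48
tool_pos: [0.4693, -0.2302, 0.3574]
orientation: [-1.547, 0.339, -0.371]
force: [-0.7, 0.5, 0.2]
width: 0.0499
clock: 27.1
tool_pos: [0.451, -0.3599, 0.3606]
orientation: [-1.547, 0.332, -0.371]
force: [-0.4, -0.3, 0.3]
width: 0.0502
t 27.20 p [ 0.4509 -0.3597  0.3606] stand [-0.0436 -0.3486] jaw ang 64.38 down [ 0.023 -0.01  -1.   ] F [-0.02 -0.1   0.11] Fstand -0.0 -0.1 w 0.0500
```

View pics/scene9.png

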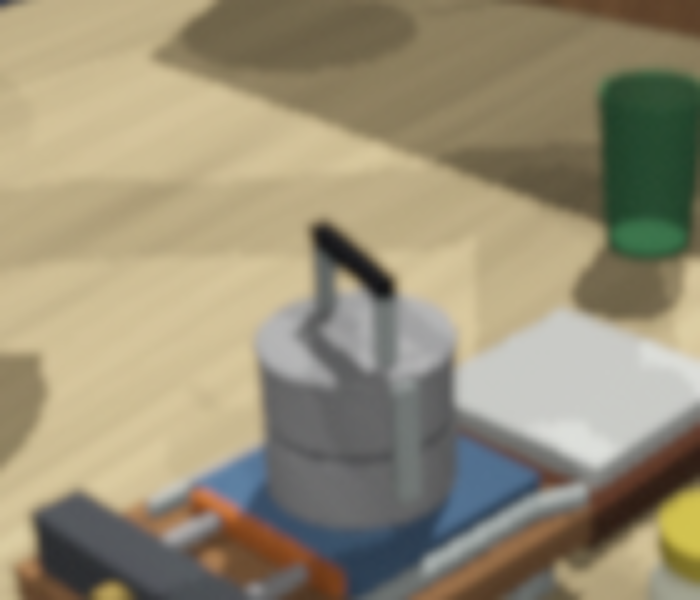

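View pics/top9.png

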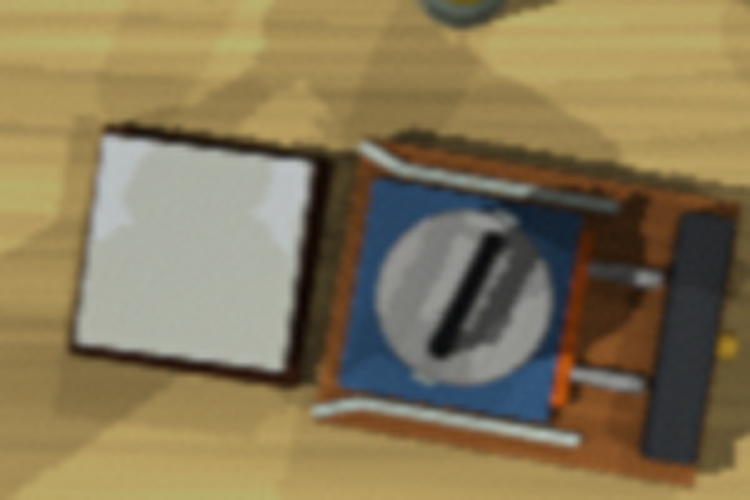

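View pics/top9full.png

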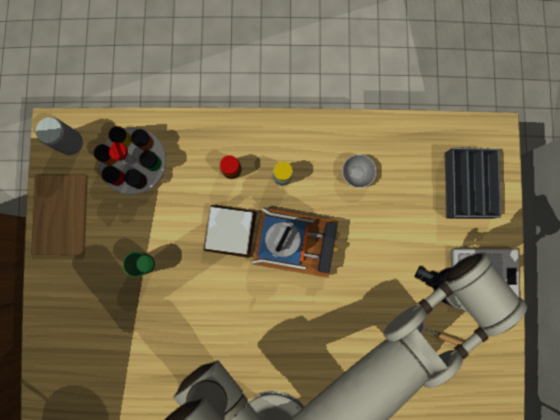

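The tiffin stands upright with its lid centred at top crop (463,297), inside the tile's four corners. The tile corners and the white tile are unmoved, and so are the jars, bowl and tumbler in the full view.

```bash
python3 - <<'E'
from h import *
from workcell import bot
d=dict(np.load("top9.npz"))
print("lid",st(on(d,[(190+463/5,180+297/5)],.134)[0]))
print("handle",st(on(d,[(190+468/5,180+295/5)],.178)[0]))
B=on(d,[(190+u/5,180+v/5) for u,v in((372,180),(585,212),(552,418),(340,388))],.056);print("tile",st(B.mean(0)))
bot.hand_in(); print(bot.get_obs()["clock"])
E
```

```text
lid [-0.00219243 -0.00291316]
handle [-0.00213795 -0.00472872]
tile [-0.00101209 -0.00370848]
the job is handed in; nothing more can be done
the job is handed in; nothing more can be done
```

I slid the blue tile off the stack onto the stand with two fingertips behind it. I then pressed it on the orange buffer, stood the tiffin on it, let go and handed the job in at about 27 s. The hand-in gave no verdict.

- **Push on the buffer:** the wrist read a steady 12 N or so for over a second, which is about 8–10 N on the buffer once friction is taken off. I could not measure the buffer force directly. The pictures showed the bar pushed in by up to 3.3 mm, which on its own would mean about 16 N. That picture reading is rough, because the tile's edge blurs into the bar, but both estimates are below 20 N.
- **Final position of the tile:** its centre is about (-1, -4) mm from the stand's origin, within the allowed range. It lies flat between the guides.
- **Final position of the tiffin:** it stands upright, and its axis is within about 2 mm of the tile's centre.
- **Everything else:** the white tile, tumbler, jars and bowl looked unmoved in the last pictures. The terracotta tile is hidden under the white one, so I could not check it separately. The arm was well clear, at z = 0.36 m.

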